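# Check the coin scale and hold its key switch

## Task

Set the laundry's coin scale up for its calibration: stand the big steel check weight upright in the middle of the scale's sprung pan, lowering it gently so the pan is never driven down onto its stop, and let go of it. Then take the key with the red head from the rack, push it fully home into the key switch on the scale's console, working it past the stiff pins, turn it clockwise (seen from above) a quarter turn against its return spring, and finish while still gripping the key and holding it turned. Leave the small brass weight, the blue key and the blue dosing cup where they stand.

Things in the scene. Friction and masses are not known exactly. Their poses are not given: they have to be found in the camera images.
- scale: White bench scale, fixed, 190 (x) x 270 (y) mm. Its left half (its +y) is 50 mm high and carries the round pan; its right part (y -135 to -45 mm) is a console 85 mm high with a display and the brass key switch in its top. Origin: centre of the underside, on the table; x points away from the robot at yaw 0.
- pan_top (a point): Centre of the top face of the round steel pan, 130 mm across, marked by a thin blue ring of 48 mm; 66 mm above the table when empty, 47 mm to the left (+y) of the scale's origin. z up.
- pan (a joint): How far the sprung pan has sunk, m: 0 empty, about 0.005 under the big weight alone, stop at 0.014. About 800 N/m after a preload of 1 N.
- keyhole (a point): Keyhole centre, on the flat top of the brass plug, 85 mm above the table, at (-30, -90) mm from the scale's origin. Slot straight down, 14 mm along this frame's x, 6 mm along y, with a 2 mm sloped lead-in, 40 mm deep. z up; turns with the plug. Two pairs of sprung pins bulge in 11 and 20 mm down and resist the blade with about 6 to 12 N; if it sticks, twist it a few degrees and push on.
- key_switch (a joint): Turn of the plug, rad: 0 at rest (slot along the scale's x), grows clockwise seen from above, stop at 1.571. The blade has about 0.2 rad of play in the slot, so the plug follows that much behind the key. A spring turns it back: 0.025 N m at rest, 0.10 N m at the stop. Let go, it returns to 0.
- red_key: Key with red plastic head, upright, blade down, in the rack; 40 g. Origin: blade's lower end; z up the key, x along the width, y through the thickness. Steel blade 12 x 4 mm, z 0 to 30; shoulder 26 x 14 mm, z 30 to 36, rests on the rack and, when home, on the plug's face; head 30 x 10 mm, z 36 to 70: grip it across its 10 mm thickness. The blade works either way round.
- red_key_tip (a point): Lower end of the red key's blade, on its axis (the origin of red_key).
- key_rack: Wooden block, fixed, 130 x 50 x 40 mm, with two upright slots 64 mm apart along its x; one holds the red key, the other the blue key. The key's lower end is 10 mm above the table, so lift it by 35 mm to clear the rack. Origin: centre of the underside.
- weight_tray: Flat black plate, fixed, 180 x 90 x 8 mm, with two blue pads 100 mm apart along its x; the big weight stands on one and the small weight on the other. Origin: centre of the underside.
- big_weight: Big check weight, polished steel, 500 g: cylinder 42 mm across and 40 mm high with a small knob on top (23 mm across), 60 mm high in all. Origin: centre of its underside; z up its axis.
- small_weight: Small brass check weight, 30 mm across, 48 mm high in all, 200 g; to be left on the tray. Origin: centre of the underside.
- blue_key: Key of the same shape with a blue head, in the other slot of the rack; to be left there. Origin: the blade's lower end.
- dosing_cup: Small blue open plastic cup, 60 mm across, 50 mm high, right of and behind the scale; leave alone. Origin: centre of the underside.
Not all that is in view belongs to the job. There is more than one size of the big_weight; the one meant has the size given above.

How it is judged (in metres and radians):
On the way, in this order (a step that is already met when the one before it is completed fails the run):
1. the big weight stands released, upright and centred on the pan, which has sunk under it alone (horizontal distance between big_weight and pan_top below 0.014 m and angle between big_weight's own z axis and vertical below 0.08 rad and contact force between the fingers and big_weight below 0.1 N and value of joint pan between 0.0035 and 0.0065 m), for 0.2 s.
2. the red key is fully home in the key switch, not yet turned (horizontal distance between red_key_tip and keyhole below 0.004 m and z of red_key_tip in the frame of keyhole below -0.027 m and angle between the x axis of red_key and the x axis of keyhole, either way round below 0.3 rad and value of joint key_switch below 0.6 rad), for 0.1 s.
At the end, for the whole second after the job is handed in: Fingers grip the red key (over 2 N); it is still and home: blade end 26.5 mm or more below the plug's face, within 4 mm of its axis, upright within 0.12 rad; plug held at 1.25 rad or more; big weight upright, free, within 14 mm of the pan's centre, pan sunk 3.5 to 6.5 mm (all of step 1 and value of joint key_switch above 1.25 rad and horizontal distance between red_key_tip and keyhole below 0.004 m and z of red_key_tip in the frame of keyhole below -0.0265 m and angle between the z axis of red_key and the z axis of keyhole, either way round below 0.12 rad and contact force between the fingers and red_key above 2 N and linear speed of red_key below 0.02 m/s and contact force between the arm and big_weight below 0.1 N); the arm keeps its last pose, push and grip.
It fails at once if the pan is driven down onto its stop (value of joint pan above 0.013 m).
It fails at once if the blue key or the small weight is disturbed (distance of blue_key from where it was at the start of the episode above 0.02 m or distance of small_weight from where it was at the start of the episode above 0.03 m).
It fails at once if the dosing cup is disturbed (distance of dosing_cup from where it was at the start of the episode above 0.03 m).
It also fails if it takes over 70 s, if anything falls off the work surface, if the arm or the gripper's body presses on something with over 40 N, if the wrist force passes 120 N, or if a joint passes its speed limit or range.

## Robot

A 7-joint arm with a two-finger parallel gripper is mounted at the origin on the work surface. World frame = base frame: x ahead of the robot, y to its left, z up, the work surface at z = 0. Lengths are in m, angles in degrees, forces in N, time in s.
With the tool pointing down it reaches from about 0.425 to 0.95 m from the base axis. Payload 4.7 kg.
Tool frame: the origin (TCP) lies at the very end of the fingers, on their centre line; the grasp point (between the pads) lies 19 mm behind it; z points along the fingers, y is the direction in which the jaws open and shut (so a half turn about z gives the same grasp; the last joint's range is limited). The gripper opens to 87 mm and grips with 3 to 60 N. Pads are 19 mm wide; open, the fingers measure 117 mm over their backs; the gripper's body (75 mm by 190 mm) begins 51 mm behind the grasp point.
Start: joints at [-72.359, 26.849, -2.785, 87.806, 1.381, 65.374, -4.715], TCP at [0.223, 0.637, 0.223] pointing down, gripper open.
Joint ranges: [-148.3, 148.3], [-19.14, 114.17], [-79.39, 73.82], [5.75, 140.21], [-59.74, 239.74], [12.07, 113.84], [-152.46, 152.46]. Speed limits (degrees/s): [147.25, 147.25, 180, 180, 180, 180, 180].

## Interface

Orientations are given as [roll, pitch, yaw] about the fixed x, y, z axes, in that order (R = Rz(yaw) Ry(pitch) Rx(roll)).
In Python, from cell import * gives the robot as it stands.
- The arm moves only by the shell command python3 -m crank 'ROWS' [FORCE]. ROWS is JSON, a list of rows, each an object of numbers: "claw": the opening, from 0 (shut) to 1 (fully open); "tx", "ty", "tz": the shift along the tool's x, y, z in mm; "yaw": the turn about the tool's z in degrees. In form: [{"claw": .., "tx": .., "ty": .., "tz": .., "yaw": ..}, ...]. A call has 1 to 5 rows; each row is the pose to reach, as a shift and turn from the pose commanded when the call began, along the tool's axes at that moment; what a row does not reach only later rows make up. A row lasts 1/8 s, in which the tool goes at most 62.5 mm and 10.7 degrees, less where a joint would pass 70% of its speed; a pose out of reach is approached as far as the arm can. A call with a gripper value outside its range is refused whole. The fingers move at their own pace and stop on an object; FORCE is the grip in N (left out, the last holds). Time passes only in rows, so rows that repeat a pose let the fingers close. It gives the time, the measured TCP pose, the force and the opening at its end, in the units of the state.
- get_state(): the state, without advancing time (a new reading comes with each control period).
- camera(name): name is "side" or "top"; returns (picture, depth): 400x640x3 uint8, red, green, blue; 400x640 float32, m along the optical axis (not along the pixel's ray), 0 where there is no reading.
- camera_model(name): a dict with "fx", "fy", "cx", "cy" (pixels), "k1" (the pictures are not rectified: a ray, as slopes to the right and down, at radius r is drawn at 1 + k1 r^2 times it, then the intrinsics apply), "origin" and "orientation" of the camera in the world. Camera axes: x right, y down, z forward; pixel columns grow to the right and rows downward; lengths in m; the calibration is good to about 2 mm. A picture is of the moment at which its call begins. camera_model takes no time and is no camera call.
- hand_in(): hands the job in, once; it reports no verdict.
The state is a dict: "time": time; "qpos": joint angles; "qd": joint speeds; "joint_efforts": joint torques, N m; "position": TCP position; "ee_rot": TCP orientation; "wrist_force": force on the tool from outside, world axes, zero at the start; "torque": the same for the moment, N m; "grip_width": finger opening in m.
Only numpy, scipy, OpenCV 4.12 (cv2) and the standard library are available. Lean on these libraries where they do the work, as an engineer would, in place of code of your own. Each camera call takes 0.05 s, during which the arm holds its last target. There are 200 camera calls.

## Working session

There is one attempt and no reset: what is moved stays moved. The work goes in short steps, Python scripts to look and compute and a shell command to move; the robot and the scene stay as the last step left them, time stands still between calls to the robot, and variables do not carry over. Pictures are saved under pics/ and viewed, about 8 in all and at most 12, crops included, and the job is handed in when it is done.

```bash
ls; mkdir -p pics
python3 - <<'E'
from cell import *
import cv2, numpy as np
for n in("side","top"):
    p,d=camera(n); cv2.imwrite(f"pics/{n}0.png",p[:,:,::-1]); np.save(f"pics/{n}0.npy",d); print(n,camera_model(n))
a=cv2.imread("pics/side0.png");b=cv2.imread("pics/top0.png")
print(get_state())
E
```

```text
pics
side {'fx': 423.21753064456914, 'fy': 423.21753064456914, 'cx': 319.66141740899616, 'cy': 191.99013530025962, 'k1': 0.0017712319608193007, 'origin': array([ 0.40649726, -0.71505585,  0.68214022]), 'orientation': array([-129.30050756,    0.16908744,  -10.25140341])}
top {'fx': 407.78194776096177, 'fy': 407.78194776096177, 'cx': 318.0329108545429, 'cy': 194.58432278537683, 'k1': -0.03368033049901368, 'origin': array([ 0.46817639, -0.00259195,  1.22863501]), 'orientation': array([-1.76226199e+02, -5.26274656e-03, -8.88735371e+01])}
{'time': 0.1, 'qpos': array([-72.3587787 ,  26.89134957,  -2.78541656,  87.86424165,
         1.38122867,  65.37406594,  -4.71484683]), 'qd': array([-0.00677439, -0.11822442, -0.11107253, -0.17143953, -0.0472896 ,
       -0.0105957 , -0.01254289]), 'joint_efforts': array([ 8.12239978e-04, -5.09170389e+01, -8.10172549e-02, -2.36829919e+01,
       -6.14712364e-02,  3.44478514e-02,  6.89956005e-05]), 'position': array([0.2228723 , 0.63660327, 0.22163963]), 'ee_rot': array([-1.79903958e+02,  3.07071672e-03,  1.60706300e+02]), 'wrist_force': array([-0.15350097,  0.71835658,  0.22926725]), 'torque': array([-0.01368661,  0.05343284,  0.03303104]), 'grip_width': 0.08706012831479384}
```

View pics/side0.png

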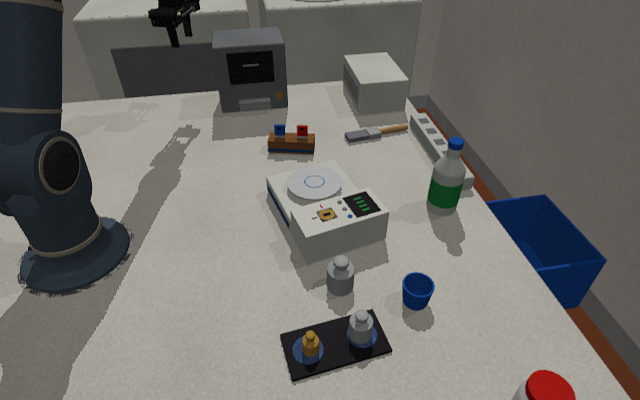

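View pics/top0.png

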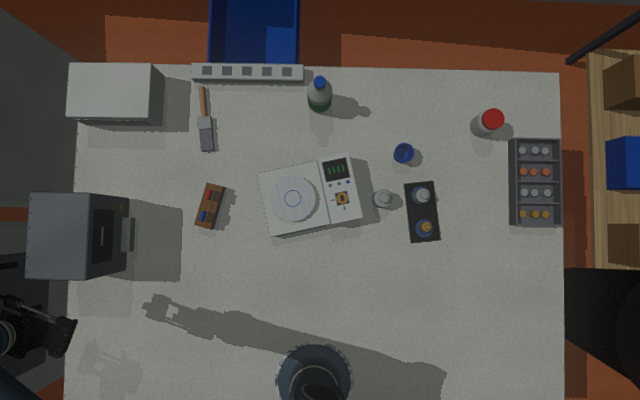

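Side view: the robot base is at left. The rack holds the blue key (280,130) and the red key (302,130). The scale's pan is at (315,182) and its keyhole at (327,214). Steel weights stand at (340,275), loose, and at (361,325) on the tray. The brass weight is at (311,346) and the cup at (417,290). 
Top view: the steel candidates are (383,199), loose, and (422,194), on the tray's pad. The tray one fits "stands on one of the pads", but its size has to be confirmed, so I'll measure it and enlarge it.

```bash
cat > h.py <<'E'
from cell import *
import cv2, numpy as np
from scipy.spatial.transform import Rotation as R
def ray(n,uv):
    m=camera_model(n); p=np.atleast_2d(np.float64(uv))
    K=np.array([[m['fx'],0,m['cx']],[0,m['fy'],m['cy']],[0,0,1]])
    s=cv2.undistortPoints(p[:,None],K,np.array([m['k1'],0,0,0.]))[:,0]
    return np.array(m['origin']),R.from_euler('xyz',m['orientation'],degrees=True).apply(np.c_[s,np.ones(len(s))])
def plane(n,uv,z):
    o,d=ray(n,uv); return o+d*((z-o[2])/d[:,2])[:,None]
def tri(uvs,uvt):
    o1,d1=ray("side",uvs);o2,d2=ray("top",uvt);d1,d2=d1[0],d2[0]
    t=np.linalg.lstsq(np.c_[d1,-d2],o2-o1,rcond=None)[0]
    a,b=o1+t[0]*d1,o2+t[1]*d2
    return (a+b)/2,np.linalg.norm(a-b)
def cloud(n,d,box):
    x0,y0,x1,y1=box; v,u=np.mgrid[y0:y1,x0:x1]; uv=np.c_[u.ravel(),v.ravel()]
    o,r=ray(n,uv); return o+r*d[y0:y1,x0:x1].ravel()[:,None],uv
E
python3 - <<'E'
from h import *
s=cv2.imread("pics/side0.png");t=cv2.imread("pics/top0.png")
ds=np.load("pics/side0.npy");dt=np.load("pics/top0.npy")
def cr(i,b,w,h): return cv2.resize(i[b[1]:b[3],b[0]:b[2]],(w,h),interpolation=cv2.INTER_CUBIC)
im=np.vstack([np.hstack([cr(s,(280,240,400,380),360,300)[:, :360],cr(s,(255,110,395,230),440,300)]),np.hstack([cr(t,(360,165,450,250),360,300),cr(t,(190,150,370,240),440,300)])])
cv2.imwrite("pics/crop1.png",im)
# rough heights from the depth maps
for nm,n,d,b in(("loose","top",dt,(371,186,396,212)),("tray","top",dt,(411,182,434,206)),("loose","side",ds,(322,252,358,298)),("tray","side",ds,(345,306,378,352)),("brass","side",ds,(298,328,322,358)),("rack","top",dt,(190,178,230,232)),("pan","top",dt,(280,188,305,210))):
    P,uv=cloud(n,d,b); z=P[:,2]; print(nm,n,np.round(np.percentile(z,[1,50,90,97,99.5]),4))
    for lo,hi in((.032,.046),(.046,.056),(.056,.066)):
        m=(z>lo)&(z<hi)
        if m.sum()>5: q=P[m]; print('  ',lo,hi,m.sum(),np.round(np.percentile(q[:,:2],[2,98],axis=0),3).tolist())
E
```

```text
loose top [-0.0052  0.0029  0.0739  0.0779  1.2286]
   0.032 0.046 14 [[0.515, -0.183], [0.553, -0.161]]
   0.046 0.056 176 [[0.516, -0.212], [0.566, -0.163]]
   0.056 0.066 7 [[0.525, -0.205], [0.556, -0.163]]
tray top [0.0022 0.0093 0.0604 0.0672 1.2286]
   0.032 0.046 29 [[0.531, -0.322], [0.57, -0.284]]
   0.046 0.056 92 [[0.533, -0.324], [0.571, -0.286]]
   0.056 0.066 32 [[0.541, -0.314], [0.561, -0.294]]
loose side [-0.0026  0.0183  0.0717  0.0772  0.079 ]
   0.032 0.046 130 [[0.513, -0.219], [0.561, -0.194]]
   0.046 0.056 338 [[0.514, -0.218], [0.564, -0.176]]
   0.056 0.066 37 [[0.526, -0.207], [0.55, -0.188]]
tray side [-0.0028  0.0086  0.0514  0.066   0.0675]
   0.032 0.046 130 [[0.529, -0.331], [0.567, -0.3]]
   0.046 0.056 245 [[0.531, -0.329], [0.569, -0.294]]
   0.056 0.066 99 [[0.539, -0.321], [0.56, -0.3]]
brass side [0.0046 0.0106 0.0506 0.0538 0.0562]
   0.032 0.046 164 [[0.445, -0.339], [0.472, -0.316]]
   0.046 0.056 79 [[0.451, -0.332], [0.465, -0.317]]
rack top [-0.0052  0.0026  0.0427  0.0775  0.0828]
   0.032 0.046 652 [[0.446, 0.285], [0.571, 0.353]]
   0.046 0.056 25 [[0.466, 0.303], [0.549, 0.332]]
   0.056 0.066 19 [[0.467, 0.304], [0.552, 0.326]]
pan top [0.0612 0.0662 0.0689 0.0705 1.2286]
   0.056 0.066 256 [[0.502, 0.039], [0.562, 0.108]]
```

View pics/crop1.png

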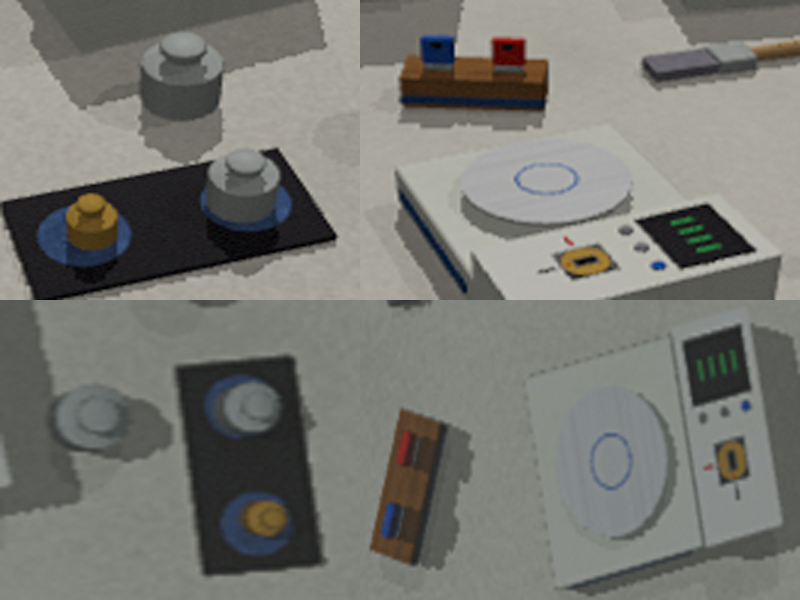

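The two steel candidates are side (340,275) / top (383,199) and side (361,325) / top (422,194). By depth the loose one is about 50 mm across and 79 mm tall. The tray one is about 40 mm across and 60 mm above the plate, so it matches the description, and the crop shows it smaller on the blue pad. The red key is at side (302,130). Next I'll measure it precisely.

```bash
cat > m.py <<'E'
from h import *
def grab(k,N=4):
    out={}
    for n in("side","top"):
        a=[camera(n) for _ in range(N)]
        p=np.mean([x[0] for x in a],0).astype(np.uint8)[:,:,::-1].copy(); d=np.median([x[1] for x in a],0)
        cv2.imwrite(f"pics/{n}{k}.png",p); np.save(f"pics/{n}{k}.npy",d); out[n]=(p,d)
    return out
def mask(p,box,lo,hi):
    h=cv2.cvtColor(p,cv2.COLOR_BGR2HSV); m=cv2.inRange(h,np.array(lo),np.array(hi)); z=np.zeros_like(m); x0,y0,x1,y1=box
    z[y0:y1,x0:x1]=m[y0:y1,x0:x1]
    c,_=cv2.findContours(z,cv2.RETR_EXTERNAL,cv2.CHAIN_APPROX_NONE)
    o=np.zeros_like(m)
    if c: cv2.drawContours(o,[max(c,key=cv2.contourArea)],-1,255,-1)
    return o&z
def cen(m): v,u=np.nonzero(m); return np.array([u.mean(),v.mean()]),len(u)
def hull(m): v,u=np.nonzero(m); return cv2.convexHull(np.c_[u,v].astype(np.int32))[:,0]
E
python3 - <<'E'
from m import *
g=grab(1)
B={"ring":((295,170,335,195),(270,175,315,220),(95,60,60),(130,255,255)),
"brass":((310,202,342,225),(325,180,362,215),(12,90,70),(32,255,255)),
"red":((293,120,312,140),(195,178,232,232),(0,120,70),(8,255,255)),
"redB":((293,120,312,140),(195,178,232,232),(170,120,60),(180,255,255)),
"blue":((270,120,290,140),(195,205,215,232),(105,110,50),(130,255,255))}
for k,(bs,bt,lo,hi) in B.items():
    r={}
    for n,b in(("side",bs),("top",bt)):
        m=mask(g[n][0],b,lo,hi)
        if not m.any(): print(k,n,'none'); continue
        h=hull(m); 
        c=np.array(cv2.fitEllipse(h)[0]) if k in("ring","brass") and len(h)>5 else cen(m)[0]
        r[n]=c; z={"ring":.066,"brass":.085}.get(k,.08)
        print(k,n,np.round(c,2),cen(m)[1],h.min(0),h.max(0),np.round(plane(n,c,z)[0],4))
    if len(r)==2: print('  tri',np.round(tri(r["side"],r["top"]),4) if 0 else [np.round(x,4) for x in tri(r["side"],r["top"])])
# rack outline (top), brown
P,uv=cloud("top",g["top"][1],(185,172,240,238))
m=(P[:,2]>.034)&(P[:,2]<.047); r=cv2.minAreaRect(P[m][:,:2].astype(np.float32)*1000); print("rack",r,cv2.boxPoints(r).round().tolist(),np.median(P[m][:,2]))
# heads by depth
for n,b in(("top",(185,172,240,238)),("side",(265,118,320,160))):
    P,uv=cloud(n,g[n][1],b); m=(P[:,2]>.062)&(P[:,2]<.095)
    for nm,s in(("red",P[:,0]>.51),("blue",P[:,0]<.51)):
        q=P[m&s]; print(n,nm,len(q),np.round(q.mean(0),4),np.round(q.min(0),3),np.round(q.max(0),3))
# tray weight knob & body from depth
for n,b in(("top",(405,176,440,210)),("side",(343,304,380,354))):
    P,uv=cloud(n,g[n][1],b)
    q=P[(P[:,2]>.058)&(P[:,2]<.075)]; print(n,"knob",len(q),np.round(q.mean(0),4),np.round(np.median(q[:,2]),4),np.round(q.min(0),3),np.round(q.max(0),3))
    q=P[(P[:,2]>.025)&(P[:,2]<.055)]; print(n,"body",np.round(q.min(0),3),np.round(q.max(0),3))
E
```

```text
ring side [304.71 181.57] 7 [304 179] [305 184] [0.5108 0.0708 0.066 ]
ring top [292.67 191.58] 15 [286 202] [299 206] [0.552  0.0715 0.066 ]
  tri [array([0.5317, 0.0731, 0.0643]), np.float64(0.041)]
brass side [326.35 214.17] 123 [319 209] [334 219] [ 0.5353 -0.0715  0.085 ]
brass top [341.64 197.62] 90 [336 192] [347 203] [ 0.5363 -0.0677  0.085 ]
  tri [array([ 0.5363, -0.0679,  0.0816]), np.float64(0.0005)]
red side [301.81 130.46] 90 [297 125] [307 135] [0.535  0.2792 0.08  ]
red top [207.42 193.78] 36 [205 189] [210 199] [0.5401 0.3118 0.08  ]
  tri [array([0.5408, 0.3184, 0.0562]), np.float64(0.0015)]
redB side [303. 132.] 1 [303 132] [303 132] [0.537  0.2706 0.08  ]
redB top none
blue side [279.38 129.17] 104 [274 124] [284 135] [0.4754 0.2972 0.08  ]
blue top [201.12 215.47] 34 [199 211] [204 220] [0.4784 0.3274 0.08  ]
  tri [array([0.4782, 0.3337, 0.0582]), np.float64(0.0007)]
rack ((509.0171203613281, 319.8556213378906), (50.821441650390625, 130.56423950195312), 75.35076904296875) [[439.0, 312.0], [566.0, 279.0], [579.0, 328.0], [452.0, 361.0]] 0.03983556898685103
top red 53 [0.5397 0.3101 0.0764] [0.525 0.304 0.062] [0.554 0.319 0.082]
top blue 52 [0.4784 0.3261 0.0759] [0.466 0.321 0.062] [0.492 0.334 0.081]
side red 68 [0.5384 0.3066 0.0724] [0.525 0.302 0.063] [0.554 0.317 0.081]
side blue 72 [0.4768 0.3221 0.0726] [0.462 0.316 0.062] [0.491 0.328 0.082]
top knob 53 [ 0.5512 -0.3039  0.0656] 0.0656 [ 0.541 -0.314  0.06 ] [ 0.561 -0.294  0.069]
top body [ 0.531 -0.325  0.025] [ 0.571 -0.284  0.052]
side knob 143 [ 0.5492 -0.3119  0.065 ] 0.0654 [ 0.539 -0.321  0.059] [ 0.561 -0.299  0.068]
side body [ 0.529 -0.331  0.025] [ 0.57  -0.291  0.053]
```

Depth puts the rack at yaw -14.6° and the red key at about (0.540, 0.311) with its head top at 80 mm. The weight is at about (0.551, -0.305). Now the pan and the scale's yaw.

Run:
```python
from m import *
for n,b in(("top",(255,155,372,240)),("side",(262,155,392,262))):
    p=cv2.imread(f"pics/{n}1.png"); d=np.load(f"pics/{n}1.npy")
    P,uv=cloud(n,d,b)
    m=(P[:,2]>.060)&(P[:,2]<.074)&(P[:,1]>-.01)
    q=P[m][:,:2].astype(np.float32)*1000; h=cv2.convexHull(q); e=cv2.fitEllipse(h)
    print(n,"pan",len(q),np.round(e[0],1),np.round(e[1],1),np.round(np.median(P[m][:,2]),4))
    m=(P[:,2]>.079)&(P[:,2]<.092); q=P[m][:,:2].astype(np.float32)*1000
    r=cv2.minAreaRect(q); print(" console",np.round(r[0],1),np.round(r[1],1),round(r[2],1),np.median(P[m][:,2]))
    # ring: blueness
    f=p.astype(float); bl=f[:,:,0]-f[:,:,2]; x0,y0,x1,y1=(272,172,313,212) if n=="top" else (296,168,334,194)
    v,u=np.nonzero(bl[y0:y1,x0:x1]>25); c=cv2.convexHull(np.c_[u+x0,v+y0].astype(np.float32)); e=cv2.fitEllipse(c)
    print(" ring",len(u),np.round(e,1) if 0 else e, np.round(plane(n,e[0],.066)[0],4))
    globals()[n]=e[0]
print(tri(side,top))
```

```text
top pan 1616 [551.3  58.5] [130.9 177.8] 0.066
 console [565.8 -62.4] [190.1  90.2] 13.3 0.0849540415181268
 ring 46 ((292.3558349609375, 197.9433135986328), (16.306499481201172, 16.74465560913086), 165.81442260742188) [0.5338 0.0719 0.066 ]
side pan 1505 [532.8  69.8] [128.6 130.9] 0.0664
 console [564.5 -63.4] [191.2  91.9] 13.4 0.0854227463260237
 ring 36 ((313.90203857421875, 181.0294189453125), (12.1462984085083, 19.927196502685547), 87.44477844238281) [0.5325 0.0689 0.066 ]
(array([0.53350592, 0.07215935, 0.06343384]), np.float64(0.00087681858537555))
```

```bash
python3 -m crank '[{"claw":1,"tx":0,"ty":0,"tz":-40},{"claw":1,"tx":0,"ty":0,"tz":-60},{"claw":1,"tx":0,"ty":0,"tz":-60}]' 20
```

```text
validation failed for argument at $[0]...
```

```bash
python3 -m crank '[{"claw":1,"tx":-60,"ty":-15,"tz":-5,"yaw":10},{"claw":1,"tx":-120,"ty":-30,"tz":-10,"yaw":20},{"claw":1,"tx":-180,"ty":-50,"tz":-10,"yaw":30},{"claw":1,"tx":-240,"ty":-65,"tz":-10,"yaw":40},{"claw":1,"tx":-300,"ty":-80,"tz":-10,"yaw":50}]' 20
```

```text
time: 1.12
position: [0.4812, 0.4613, 0.233]
ee_rot: [180.0, -0.0, 110.4]
wrist_force: [-0.0, 0.1, -0.4]
grip_width: 0.0873
```

```bash
python3 -m crank '[{"claw":1,"tx":-58,"ty":-16,"tz":0,"yaw":0},{"claw":1,"tx":-116,"ty":-32,"tz":0,"yaw":0},{"claw":1,"tx":-174,"ty":-48,"tz":0,"yaw":0},{"claw":1,"tx":-232,"ty":-64,"tz":0,"yaw":0},{"claw":1,"tx":-290,"ty":-80,"tz":0,"yaw":0}]' && python3 -m crank '[{"claw":1,"tx":-58,"ty":-16,"tz":0,"yaw":0},{"claw":1,"tx":-116,"ty":-32,"tz":0,"yaw":0},{"claw":1,"tx":-174,"ty":-48,"tz":0,"yaw":0},{"claw":1,"tx":-232,"ty":-64,"tz":0,"yaw":0},{"claw":1,"tx":-290,"ty":-80,"tz":0,"yaw":0}]' && python3 -m crank '[{"claw":1,"tx":-50,"ty":-10,"tz":0,"yaw":10},{"claw":1,"tx":-100,"ty":-25,"tz":0,"yaw":20},{"claw":1,"tx":-140,"ty":-40,"tz":0,"yaw":30},{"claw":1,"tx":-162,"ty":-45,"tz":0,"yaw":40},{"claw":1,"tx":-162,"ty":-45,"tz":0,"yaw":50}]'
```

```text
time: 1.75
position: [0.5075, 0.161, 0.2329]
ee_rot: [179.9, -0.0, 110.7]
wrist_force: [0.1, 0.5, 0.6]
grip_width: 0.0866
time: 2.38
position: [0.5353, -0.1383, 0.2329]
ee_rot: [179.9, 0.0, 110.7]
wrist_force: [0.9, 0.8, 0.1]
grip_width: 0.0868
time: 3.0
position: [0.5497, -0.3068, 0.2327]
ee_rot: [180.0, 0.1, 60.2]
wrist_force: [-0.6, 0.0, 0.1]
grip_width: 0.0874
```

```bash
python3 -m crank '[{"claw":1,"tx":3,"ty":0,"tz":60,"yaw":0},{"claw":1,"tx":3,"ty":0,"tz":120,"yaw":0},{"claw":1,"tx":3,"ty":0,"tz":170,"yaw":0},{"claw":1,"tx":3,"ty":0,"tz":200,"yaw":0},{"claw":1,"tx":3,"ty":0,"tz":213,"yaw":0}]' && python3 -m crank '[{"claw":0.3,"tx":0,"ty":0,"tz":0,"yaw":0},{"claw":0.3,"tx":0,"ty":0,"tz":0,"yaw":0},{"claw":0.3,"tx":0,"ty":0,"tz":0,"yaw":0},{"claw":0.3,"tx":0,"ty":0,"tz":0,"yaw":0},{"claw":0.3,"tx":0,"ty":0,"tz":0,"yaw":0}]' 25
```

```text
time: 3.62
position: [0.551, -0.3008, 0.0177]
ee_rot: [-179.8, 0.0, 60.7]
wrist_force: [-0.2, 0.3, -0.5]
grip_width: 0.087
time: 4.25
position: [0.5521, -0.3015, 0.0199]
ee_rot: [179.9, -0.0, 60.7]
wrist_force: [2.5, -2.1, 0.3]
grip_width: 0.0446
```

```bash
python3 -m crank '[{"claw":0.3,"tx":0,"ty":0,"tz":0,"yaw":0},{"claw":0.3,"tx":0,"ty":0,"tz":0,"yaw":0},{"claw":0.3,"tx":0,"ty":0,"tz":0,"yaw":0}]' 25 && python3 -m crank '[{"claw":0.3,"tx":0,"ty":0,"tz":-20,"yaw":0},{"claw":0.3,"tx":0,"ty":0,"tz":-70,"yaw":0},{"claw":0.3,"tx":0,"ty":0,"tz":-130,"yaw":0},{"claw":0.3,"tx":0,"ty":0,"tz":-160,"yaw":0},{"claw":0.3,"tx":0,"ty":0,"tz":-160,"yaw":0}]'
```

```text
time: 4.62
position: [0.5526, -0.3018, 0.02]
ee_rot: [179.9, -0.0, 60.7]
wrist_force: [2.0, -0.4, 1.8]
grip_width: 0.0408
time: 5.25
position: [0.5519, -0.3021, 0.1819]
ee_rot: [179.8, -0.0, 60.7]
wrist_force: [0.3, -0.2, -5.5]
grip_width: 0.0408
```

Run:
```python
from m import *
g=grab(2,2); s=get_state(); print(s['position'],s['ee_rot'],s['wrist_force'])
im=np.hstack([g["side"][0][180:330,270:420],g["top"][0][130:280,340:490]])
cv2.imwrite("pics/crop2.png",cv2.resize(im,(800,400),interpolation=cv2.INTER_CUBIC))
P,uv=cloud("side",g["side"][1],(270,180,420,330))
q=P[(P[:,2]>.165)&(P[:,2]<.2)&(abs(P[:,0]-.551)<.03)]
P2=P[(abs(P[:,0]-.551)<.013)&(abs(P[:,1]+.31)<.025)&(P[:,2]>.13)]
print(np.round(np.percentile(P2[:,2],[1,5,50,95]),4))
```

```text
[ 0.5502049  -0.3002032   0.17702516] [-1.79701873e+02  9.61378479e-03  6.07087108e+01] [-1.04739376 -0.02924317 -5.6815427 ]
[0.1725 0.1802 0.2773 0.3656]
```

View pics/crop2.png

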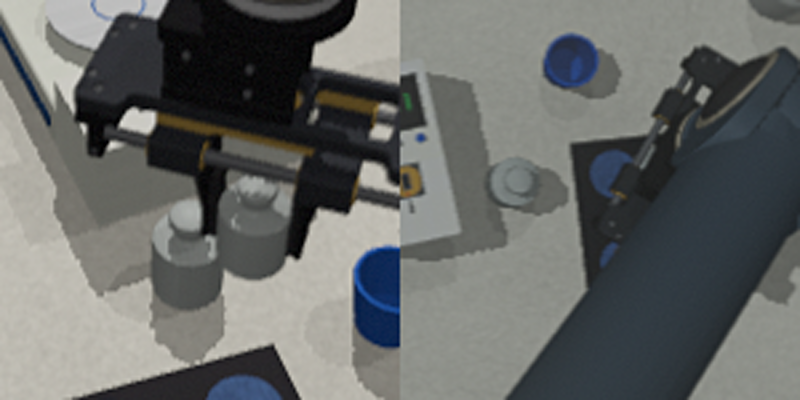

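The tray weight hangs level between the fingers (left crop, about (255,225)), with a wrist force of -5.5 N. The loose heavier one at (185,255) is untouched. Now to the pan.

```bash
python3 -m crank '[{"claw":0.3,"tx":45,"ty":-28,"tz":0,"yaw":0},{"claw":0.3,"tx":90,"ty":-56,"tz":0,"yaw":0},{"claw":0.3,"tx":140,"ty":-87,"tz":0,"yaw":0},{"claw":0.3,"tx":190,"ty":-118,"tz":0,"yaw":0},{"claw":0.3,"tx":240,"ty":-150,"tz":0,"yaw":0}]' && python3 -m crank '[{"claw":0.3,"tx":40,"ty":-25,"tz":0,"yaw":0},{"claw":0.3,"tx":70,"ty":-42,"tz":0,"yaw":0},{"claw":0.3,"tx":79,"ty":-49,"tz":0,"yaw":0},{"claw":0.3,"tx":79,"ty":-49,"tz":30,"yaw":0},{"claw":0.3,"tx":79,"ty":-49,"tz":60,"yaw":0}]' && python3 -m crank '[{"claw":0.3,"tx":0,"ty":0,"tz":20,"yaw":0},{"claw":0.3,"tx":0,"ty":0,"tz":32,"yaw":0},{"claw":0.3,"tx":0,"ty":0,"tz":36,"yaw":0},{"claw":0.3,"tx":0,"ty":0,"tz":36,"yaw":0},{"claw":0.3,"tx":0,"ty":0,"tz":36,"yaw":0}]'
```

```text
time: 6.08
position: [0.537, -0.0169, 0.1779]
ee_rot: [-179.9, 0.1, 60.7]
wrist_force: [1.4, -0.1, -4.4]
grip_width: 0.0409
time: 6.7
position: [0.5338, 0.073, 0.1181]
ee_rot: [-180.0, 0.1, 60.7]
wrist_force: [-0.3, 0.4, -5.7]
grip_width: 0.0407
time: 7.32
position: [0.5349, 0.0741, 0.0843]
ee_rot: [179.9, -0.1, 60.7]
wrist_force: [0.2, 0.1, -5.0]
grip_width: 0.0408
```

Run:
```python
from m import *
g=grab(3,1); s=get_state(); print(s['position'],s['wrist_force'])
im=np.hstack([g["side"][0][90:240,240:390],g["top"][0][120:270,220:370]])
cv2.imwrite("pics/crop3.png",cv2.resize(im,(800,400),interpolation=cv2.INTER_CUBIC))
```

```text
[0.53475499 0.07424138 0.08417881] [-0.26180554 -0.5880004  -4.7086029 ]
```

View pics/crop3.png

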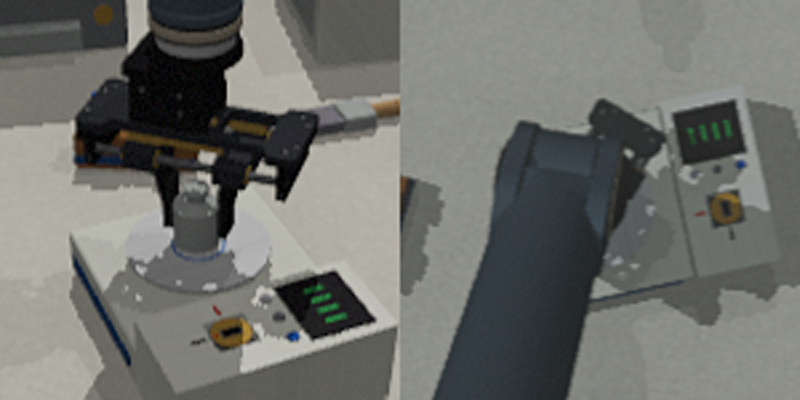

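The weight hovers over the blue ring (left crop (205,245)). Lowering slowly.

```bash
python3 -m crank '[{"claw":0.3,"tx":0,"ty":0,"tz":2,"yaw":0},{"claw":0.3,"tx":0,"ty":0,"tz":4,"yaw":0},{"claw":0.3,"tx":0,"ty":0,"tz":6,"yaw":0},{"claw":0.3,"tx":0,"ty":0,"tz":7,"yaw":0},{"claw":0.3,"tx":0,"ty":0,"tz":7,"yaw":0}]' && python3 -m crank '[{"claw":0.3,"tx":0,"ty":0,"tz":1,"yaw":0},{"claw":0.3,"tx":0,"ty":0,"tz":2,"yaw":0},{"claw":0.3,"tx":0,"ty":0,"tz":3,"yaw":0},{"claw":0.3,"tx":0,"ty":0,"tz":3,"yaw":0}]'
```

```text
time: 8.05
position: [0.5343, 0.0742, 0.0766]
ee_rot: [-180.0, -0.0, 60.7]
wrist_force: [-0.9, 1.1, -3.3]
grip_width: 0.0409
time: 8.55
position: [0.5343, 0.0742, 0.0736]
ee_rot: [-180.0, -0.0, 60.7]
wrist_force: [-1.7, -0.3, -0.2]
grip_width: 0.0402
```

```bash
python3 -m crank '[{"claw":0.5,"tx":0,"ty":0,"tz":0,"yaw":0},{"claw":0.55,"tx":0,"ty":0,"tz":0,"yaw":0},{"claw":0.7,"tx":0,"ty":0,"tz":0,"yaw":0},{"claw":0.9,"tx":0,"ty":0,"tz":0,"yaw":0},{"claw":1,"tx":0,"ty":0,"tz":0,"yaw":0}]' && python3 -m crank '[{"claw":1,"tx":0,"ty":0,"tz":0,"yaw":0},{"claw":1,"tx":0,"ty":0,"tz":-30,"yaw":0},{"claw":1,"tx":0,"ty":0,"tz":-80,"yaw":0},{"claw":1,"tx":0,"ty":0,"tz":-120,"yaw":0},{"claw":1,"tx":0,"ty":0,"tz":-160,"yaw":0}]'
```

```text
time: 9.18
position: [0.5344, 0.0741, 0.0736]
ee_rot: [180.0, -0.0, 60.7]
wrist_force: [0.1, 0.1, 0.6]
grip_width: 0.0698
time: 9.8
position: [0.5342, 0.074, 0.2349]
ee_rot: [180.0, -0.0, 60.7]
wrist_force: [0.4, 0.5, -0.4]
grip_width: 0.0871
```

```bash
python3 -m crank '[{"claw":1,"tx":42,"ty":-22,"tz":0,"yaw":-10},{"claw":1,"tx":84,"ty":-44,"tz":0,"yaw":-20},{"claw":1,"tx":126,"ty":-66,"tz":0,"yaw":-30},{"claw":1,"tx":168,"ty":-88,"tz":0,"yaw":-40},{"claw":1,"tx":209.5,"ty":-110.5,"tz":0,"yaw":-50}]' && python3 -m crank '[{"claw":1,"tx":0,"ty":0,"tz":0,"yaw":-10},{"claw":1,"tx":0,"ty":0,"tz":0,"yaw":-20},{"claw":1,"tx":0,"ty":0,"tz":20,"yaw":-30},{"claw":1,"tx":0,"ty":0,"tz":40,"yaw":-40},{"claw":1,"tx":0,"ty":0,"tz":60,"yaw":-50}]' && python3 -m crank '[{"claw":1,"tx":0,"ty":0,"tz":20,"yaw":-4.7},{"claw":0.5,"tx":0,"ty":0,"tz":40,"yaw":-4.7},{"claw":0.5,"tx":0,"ty":0,"tz":60,"yaw":-4.7},{"claw":0.5,"tx":0,"ty":0,"tz":60,"yaw":-4.7}]'
```

```text
time: 10.42
position: [0.5403, 0.3123, 0.2335]
ee_rot: [180.0, -0.0, 111.0]
wrist_force: [0.4, 0.4, 0.3]
grip_width: 0.0874
time: 11.05
position: [0.5403, 0.3108, 0.1728]
ee_rot: [-180.0, -0.0, 161.0]
wrist_force: [0.4, -1.0, -0.2]
grip_width: 0.0871
time: 11.55
position: [0.5394, 0.3101, 0.1119]
ee_rot: [-179.8, -0.1, 165.4]
wrist_force: [0.2, 0.4, -0.1]
grip_width: 0.065
```

Run:
```python
from m import *
g=grab(4,2); s=get_state(); print(s['position'],s['ee_rot'],s['qpos'])
im=np.hstack([g["side"][0][60:210,230:380],g["top"][0][140:290,180:330]])
cv2.imwrite("pics/crop4.png",cv2.resize(im,(800,400),interpolation=cv2.INTER_CUBIC))
P,uv=cloud("side",g["side"][1],(285,100,345,235))
q=P[(P[:,2]>.085)&(P[:,2]<.13)&(abs(P[:,0]-.534)<.04)&(abs(P[:,1]-.07)<.04)]
print("weight",len(q),np.round(q.min(0),4),np.round(q.max(0),4),np.round(q.mean(0),4))
P,uv=cloud("side",g["side"][1],(255,60,330,140))
q=P[(P[:,2]>.112)&(P[:,2]<.15)&(abs(P[:,1]-.31)<.08)&(abs(P[:,0]-.54)<.06)]
print("finger",len(q),np.round(q.min(0),4),np.round(q.max(0),4),np.round(q.mean(0),4))
```

```text
[0.54112516 0.31119084 0.11459809] [1.79919646e+02 7.17925737e-02 1.65398574e+02] [-42.21098566  28.42941664  11.50767106 101.8084351   -7.08901409
  50.35449916  47.86477539]
weight 273 [0.5093 0.0456 0.0854] [0.5496 0.0835 0.1217] [0.5287 0.0593 0.1033]
finger 102 [0.5174 0.2638 0.112 ] [0.5572 0.3433 0.15  ] [0.5303 0.2739 0.1307]
```

View pics/crop4.png

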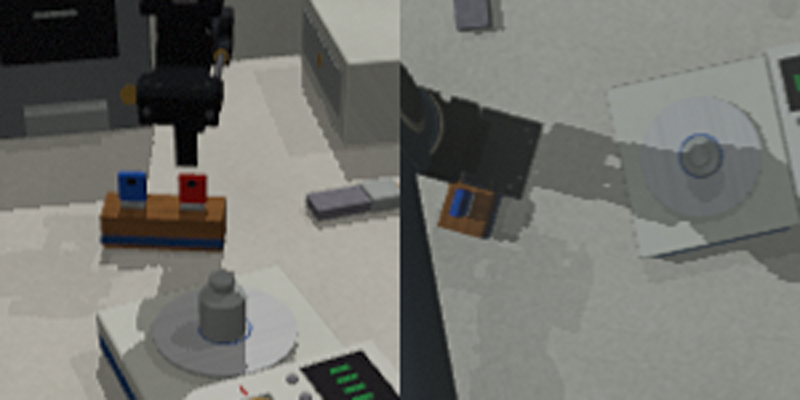

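The weight stands centred in the blue ring (right crop (700,155)) and its top is at about 122 mm, so the pan has sunk. The finger is directly above the red key (left crop (190,165)). Descending to the key now.

```bash
python3 -m crank '[{"claw":0.5,"tx":0,"ty":0,"tz":25,"yaw":0},{"claw":0.5,"tx":0,"ty":0,"tz":48,"yaw":0},{"claw":0.5,"tx":0,"ty":0,"tz":60,"yaw":0},{"claw":0.5,"tx":0,"ty":0,"tz":63,"yaw":0},{"claw":0.3,"tx":0,"ty":0,"tz":63,"yaw":0}]' 15 && python3 -m crank '[{"claw":0,"tx":0,"ty":0,"tz":0,"yaw":0},{"claw":0,"tx":0,"ty":0,"tz":0,"yaw":0},{"claw":0,"tx":0,"ty":0,"tz":0,"yaw":0},{"claw":0,"tx":0,"ty":0,"tz":0,"yaw":0},{"claw":0,"tx":0,"ty":0,"tz":0,"yaw":0}]' 15
```

```text
time: 12.38
position: [0.5409, 0.3112, 0.0512]
ee_rot: [179.9, 0.0, 165.4]
wrist_force: [-0.5, -0.1, 0.2]
grip_width: 0.0396
time: 13.0
position: [0.5406, 0.311, 0.0508]
ee_rot: [180.0, 0.0, 165.4]
wrist_force: [0.2, 0.2, 2.2]
grip_width: 0.0103
```

```bash
python3 -m crank '[{"claw":0,"tx":0,"ty":0,"tz":0,"yaw":0},{"claw":0,"tx":0,"ty":0,"tz":-15,"yaw":0},{"claw":0,"tx":0,"ty":0,"tz":-35,"yaw":0},{"claw":0,"tx":0,"ty":0,"tz":-60,"yaw":0},{"claw":0,"tx":0,"ty":0,"tz":-110,"yaw":0}]' 40 && python3 -m crank '[{"claw":0,"tx":0,"ty":0,"tz":-30,"yaw":0},{"claw":0,"tx":0,"ty":0,"tz":-50,"yaw":0},{"claw":0,"tx":0,"ty":0,"tz":-50,"yaw":0}]'
python3 - <<'E'
from m import *
s=get_state(); p,y=s['position'],s['ee_rot'][2]; print(p,y,s['wrist_force'])
a=np.radians(y); d=np.array([.536,-.069])-p[:2]
print("tx",d@[np.cos(a),np.sin(a)]*1e3,"ty",d@[np.sin(a),-np.cos(a)]*1e3,"yaw",-(193.3-y))
E
```

```text
time: 13.62
position: [0.5392, 0.3097, 0.1611]
ee_rot: [-179.8, -0.1, 165.4]
wrist_force: [0.4, 0.8, -0.4]
grip_width: 0.0096
time: 14.0
position: [0.5416, 0.3109, 0.2136]
ee_rot: [179.8, 0.2, 165.4]
wrist_force: [0.1, 0.8, -0.0]
grip_width: 0.0097
[0.54156576 0.31090422 0.21357923] 165.3736073246222 [ 0.12645317  0.82703557 -0.00721461]
tx -90.54616174826636 ty -368.9980876394305 yaw -27.926392675377798
```

```bash
python3 -m crank '[{"claw":0,"tx":-14,"ty":-58,"tz":0,"yaw":0},{"claw":0,"tx":-28,"ty":-116,"tz":0,"yaw":0},{"claw":0,"tx":-42,"ty":-174,"tz":0,"yaw":0},{"claw":0,"tx":-56,"ty":-232,"tz":0,"yaw":0},{"claw":0,"tx":-70,"ty":-290,"tz":0,"yaw":0}]' && python3 -m crank '[{"claw":0,"tx":-14,"ty":-50,"tz":0,"yaw":-10},{"claw":0,"tx":-21,"ty":-79,"tz":0,"yaw":-20},{"claw":0,"tx":-21,"ty":-79,"tz":30,"yaw":-28},{"claw":0,"tx":-21,"ty":-79,"tz":55,"yaw":-28},{"claw":0,"tx":-21,"ty":-79,"tz":60,"yaw":-28}]'
python3 - <<'E'
from m import *
g=grab(5,4); s=get_state(); print(s['position'],s['ee_rot'],s['qpos'][6])
im=np.hstack([g["side"][0][130:250,260:400],g["top"][0][140:260,280:420]])
cv2.imwrite("pics/crop5.png",cv2.resize(im,(800,343),interpolation=cv2.INTER_CUBIC))
E
```

```text
time: 14.62
position: [0.534, 0.0104, 0.21]
ee_rot: [-180.0, -0.1, 165.4]
wrist_force: [0.8, -0.1, -0.9]
grip_width: 0.0098
time: 15.25
position: [0.5335, -0.0693, 0.1485]
ee_rot: [179.9, -0.3, -166.6]
wrist_force: [-0.2, 0.3, 0.2]
grip_width: 0.0098
[ 0.53602349 -0.06906274  0.15131729] [-1.79985992e+02  8.57071240e-02 -1.66582545e+02] 112.91387271422529
```

View pics/crop5.png

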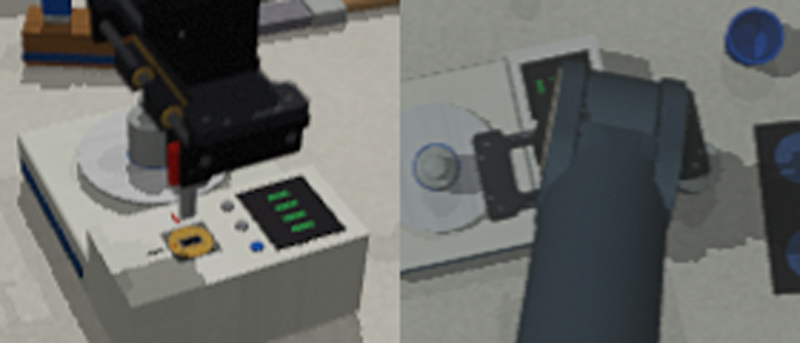

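The red head and the blade (left crop, about (188,200)) hang just over the plug's slot at (191,240). I'll measure the residual offset in the side view.

```bash
cat >> m.py <<'E'
def proj(n,X):
    m=camera_model(n); Rm=R.from_euler('xyz',m['orientation'],degrees=True)
    K=np.array([[m['fx'],0,m['cx']],[0,m['fy'],m['cy']],[0,0,1]]); A=Rm.inv()
    return cv2.projectPoints(np.atleast_2d(X).astype(float)-m['origin'],A.as_rotvec(),np.zeros(3),K,np.array([m['k1'],0,0,0.]))[0][:,0]
E
python3 - <<'E'
from m import *
p=cv2.imread("pics/side5.png"); g=cv2.cvtColor(p,cv2.COLOR_BGR2GRAY).astype(int); d=np.load("pics/side5.npy")
print(g[190:224,314:340])
T=np.array([.5358,-.0690,.1505])
print("pred tip",proj("side",T-[0,0,.0405]),"shoulder bottom",proj("side",T-[0,0,.0105]),"keyhole",proj("side",[.536,-.069,.085]))
print("jac mm x,y,z",[np.round(proj("side",T+e)-proj("side",T),3).tolist() for e in np.eye(3)*.001])
for k,p1 in((1,cv2.imread("pics/side1.png")),(5,p)):
    m=mask(p1,(310,202,342,226),(12,90,70),(32,255,255)); h=hull(m); e=cv2.fitEllipse(h); print(k,"plug",e,cen(m),h.min(0),h.max(0))
P,_=cloud("side",d,(324,196,328,204)); print(np.round(np.median(P,0),4))
E
```

```text
[[118 117 117 121  84  43  33  30  26  11   6   8  17  14   8   7   9   7
    5   3   2  18  37  74  96  62]
 [115 115 117 121  85  42  32  31  23  10   6   9  10   7   4   8   7   7
    3   0  82 113 142 163 126  92]
 [117 118 118 121  86  42  34  31  22   8   4   7   8   8   8   7   8   4
    3  57 158 171 182 168 107 109]
 [118 118 118 120  89  50  33  31  21   9   6   5   5   3   3   9  17  27
   50 141 183 177 157 118 106 118]
 [116 116 116 117  96  61  41  40  39  15   1   8  14  21  35  40  47  52
  104 176 168 134  98 105 120 119]
 [116 115 114 115 103  94  78  73  69  40  29  42  46  56  60  78  96 125
  164 165 118  80 103 118 140 141]
 [116 115 112 154 158 142 111  87  77  63  60  64  64  62  77 145 166 153
  146 112 120 132 164 166 177 177]
 [112 110 150 180 183 175 141  98  83  68  67  65  63  57  82 149 146 134
  120 153 175 177 190 192 191 190]
 [156 155 180 182 183 183 170 145 120  78  66  66  61  56  83 159 156 166
  174 190 191 190 189 190 190 190]
 [186 185 185 184 184 184 184 159 129  81  65  68  59  57  96 183 192 191
  190 189 189 188 189 191 184 176]
 [157 156 
[... 2471 characters left out ...]
 189 189 189 190 189 190]
 [130 130 130 130 128 129 130 130 130 132 131 131 131 128 157 189 191 189
  189 189 188 189 188 189 189 190]]
pred tip [[326.43091909 204.34763643]] shoulder bottom [[326.53776501 193.10643309]] keyhole [[326.43897992 213.33624784]]
jac mm x,y,z [[[0.491, -0.057]], [[-0.095, -0.308]], [[0.004, -0.389]]]
1 plug ((326.3495178222656, 214.170166015625), (10.867860794067383, 15.884692192077637), 85.92698669433594) (array([326.33333333, 214.16260163]), 123) [319 209] [334 219]
5 plug ((326.4221496582031, 214.09283447265625), (10.698468208312988, 15.798524856567383), 87.88237762451172) (array([326.3442623 , 214.13114754]), 122) [319 209] [334 219]
[ 0.5325 -0.0732  0.127 ]
```

The blade sits about 1.2 px (roughly 2.3 mm) short in +x of the slot centre (326.4, 214.1), and about 0.7 mm in y. I'll correct that and go down carefully.

```bash
python3 -m crank '[{"claw":0,"tx":-2.3,"ty":0.2,"tz":10,"yaw":0},{"claw":0,"tx":-2.3,"ty":0.2,"tz":18,"yaw":0},{"claw":0,"tx":-2.3,"ty":0.2,"tz":23,"yaw":0},{"claw":0,"tx":-2.3,"ty":0.2,"tz":23,"yaw":0}]' && python3 -m crank '[{"claw":0,"tx":0,"ty":0,"tz":2,"yaw":0},{"claw":0,"tx":0,"ty":0,"tz":4,"yaw":0},{"claw":0,"tx":0,"ty":0,"tz":6,"yaw":0},{"claw":0,"tx":0,"ty":0,"tz":6,"yaw":0}]'
```

```text
time: 16.15
position: [0.5373, -0.0684, 0.1268]
ee_rot: [180.0, -0.1, -166.6]
wrist_force: [0.4, 0.4, 0.0]
grip_width: 0.0099
time: 16.65
position: [0.5376, -0.0684, 0.1214]
ee_rot: [180.0, -0.0, -166.6]
wrist_force: [-0.3, 0.6, -0.8]
grip_width: 0.0101
```

```bash
python3 -m crank '[{"claw":0,"tx":0,"ty":0,"tz":2,"yaw":0},{"claw":0,"tx":0,"ty":0,"tz":4,"yaw":0},{"claw":0,"tx":0,"ty":0,"tz":5,"yaw":0},{"claw":0,"tx":0,"ty":0,"tz":5,"yaw":0}]' && python3 -m crank '[{"claw":0,"tx":0,"ty":0,"tz":2,"yaw":0},{"claw":0,"tx":0,"ty":0,"tz":4,"yaw":0},{"claw":0,"tx":0,"ty":0,"tz":6,"yaw":0},{"claw":0,"tx":0,"ty":0,"tz":6,"yaw":0}]'
```

```text
time: 17.15
position: [0.5377, -0.0684, 0.1164]
ee_rot: [180.0, -0.0, -166.6]
wrist_force: [0.3, -0.2, -0.8]
grip_width: 0.0096
time: 17.65
position: [0.5381, -0.0684, 0.1103]
ee_rot: [-180.0, 0.0, -166.6]
wrist_force: [1.1, -0.4, -1.2]
grip_width: 0.0096
```

```bash
python3 -m crank '[{"claw":0,"tx":0,"ty":0,"tz":2,"yaw":0},{"claw":0,"tx":0,"ty":0,"tz":4,"yaw":0},{"claw":0,"tx":0,"ty":0,"tz":4,"yaw":0}]' && python3 -m crank '[{"claw":0,"tx":0,"ty":0,"tz":2,"yaw":0},{"claw":0,"tx":0,"ty":0,"tz":4,"yaw":0},{"claw":0,"tx":0,"ty":0,"tz":4,"yaw":0}]'
python3 - <<'E'
from m import *
g=grab(6,2); s=get_state(); print(s['position'],s['wrist_force'])
cv2.imwrite("pics/crop6.png",cv2.resize(g["side"][0][150:240,270:390],(800,600),interpolation=cv2.INTER_CUBIC))
E
```

```text
time: 18.02
position: [0.5378, -0.0684, 0.1063]
ee_rot: [180.0, 0.0, -166.6]
wrist_force: [0.4, 0.9, 0.4]
grip_width: 0.0095
time: 18.4
position: [0.5381, -0.0684, 0.1025]
ee_rot: [-180.0, 0.1, -166.6]
wrist_force: [0.9, 0.9, 0.7]
grip_width: 0.0095
[ 0.53805047 -0.06837001  0.10243851] [ 1.4202762  -0.09340896 -0.87781431]
```

View pics/crop6.png

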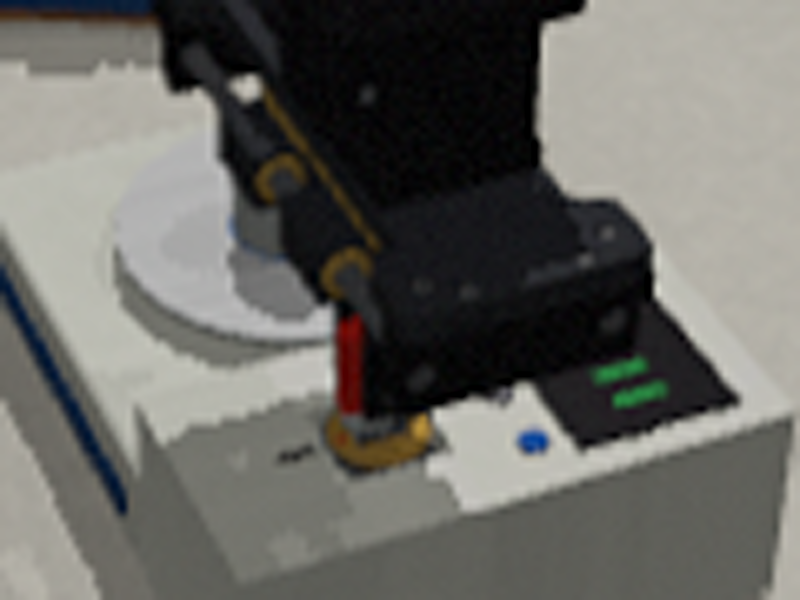

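The blade is inside the slot, with the shoulder a few mm above the brass plug (crop (375,425)). Continuing down until force builds.

```bash
python3 -m crank '[{"claw":0,"tx":0,"ty":0,"tz":2,"yaw":0},{"claw":0,"tx":0,"ty":0,"tz":4,"yaw":0},{"claw":0,"tx":0,"ty":0,"tz":4,"yaw":0}]' && python3 -m crank '[{"claw":0,"tx":0,"ty":0,"tz":2,"yaw":0},{"claw":0,"tx":0,"ty":0,"tz":3,"yaw":0},{"claw":0,"tx":0,"ty":0,"tz":3,"yaw":0}]' && python3 -m crank '[{"claw":0,"tx":0,"ty":0,"tz":1,"yaw":0},{"claw":0,"tx":0,"ty":0,"tz":2,"yaw":0},{"claw":0,"tx":0,"ty":0,"tz":2,"yaw":0}]'
```

```text
time: 18.98
position: [0.5376, -0.0685, 0.0981]
ee_rot: [-180.0, -0.0, -166.6]
wrist_force: [1.8, -0.5, -1.3]
grip_width: 0.0095
time: 19.35
position: [0.5375, -0.0685, 0.0957]
ee_rot: [180.0, -0.0, -166.6]
wrist_force: [-0.6, 0.3, 5.6]
grip_width: 0.0095
time: 19.73
position: [0.5376, -0.0685, 0.0956]
ee_rot: [179.9, -0.0, -166.6]
wrist_force: [-4.3, 1.0, 18.6]
grip_width: 0.0096
```

Run:
```python
from m import *
g=grab(7,2); s=get_state(); print(s['position'],s['wrist_force'],s['torque'],s['qpos'])
cv2.imwrite("pics/crop7.png",cv2.resize(g["side"][0][185:230,300:360],(800,600),interpolation=cv2.INTER_CUBIC))
```

```text
[ 0.53763908 -0.06851202  0.09558668] [-5.38019709  1.40316039 18.65908849] [0.18723535 1.10990078 0.0103985 ] [ -9.0607497   23.48723652  15.06784352 113.81596916  -8.68868684
  43.76357096 114.49833674]
```

View pics/crop7.png

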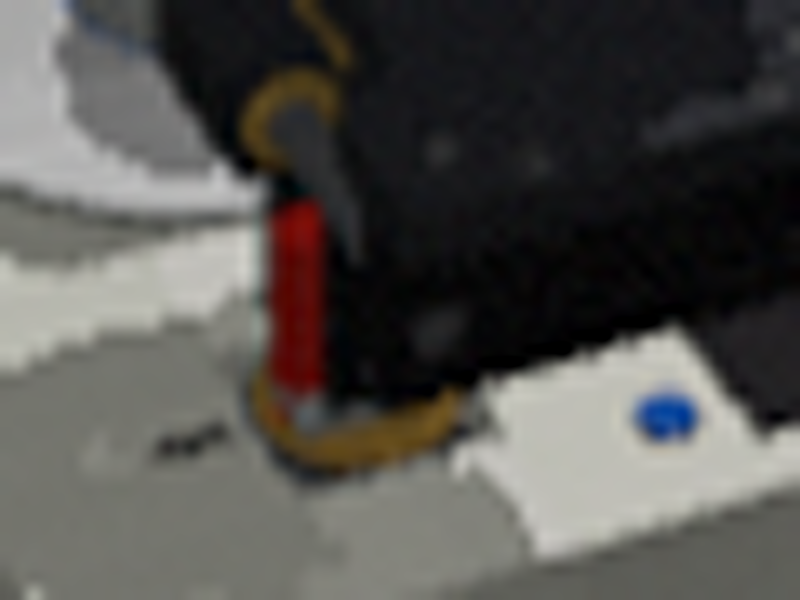

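The shoulder rests on the plug face (crop (320,410)) and the TCP stopped at 95.6 mm against the 96 mm expected for home, at 18 N. Now I turn it clockwise about the key's axis, which is about 2 mm off the TCP.

```bash
python3 -m crank '[{"claw":0,"tx":0,"ty":-0.3,"tz":-0.5,"yaw":10},{"claw":0,"tx":0.1,"ty":-0.7,"tz":-0.5,"yaw":20},{"claw":0,"tx":0.3,"ty":-1,"tz":-0.5,"yaw":30},{"claw":0,"tx":0.5,"ty":-1.3,"tz":-0.5,"yaw":40},{"claw":0,"tx":0.7,"ty":-1.5,"tz":-0.5,"yaw":50}]' 55 && python3 -m crank '[{"claw":0,"tx":0,"ty":0,"tz":0,"yaw":0}]' && python3 -c "
from cell import *
s=get_state();print(s['torque'],s['wrist_force'],s['position'])"
```

```text
time: 20.55
position: [0.5377, -0.0693, 0.0956]
ee_rot: [179.9, -0.1, 143.1]
wrist_force: [-2.8, 3.0, 14.8]
grip_width: 0.0098
time: 20.68
position: [0.5377, -0.0693, 0.0956]
ee_rot: [179.9, -0.0, 143.4]
wrist_force: [-3.8, 1.8, 15.7]
grip_width: 0.0096
[0.46019938 0.73032672 0.01442044] [-3.79462098  1.82914471 15.68654161] [ 0.53773473 -0.06930419  0.09560988]
```

```bash
python3 -m crank '[{"claw":0,"tx":0,"ty":-0.3,"tz":0,"yaw":10},{"claw":0,"tx":0.1,"ty":-0.6,"tz":0,"yaw":20},{"claw":0,"tx":0.3,"ty":-1,"tz":0,"yaw":30},{"claw":0,"tx":0.5,"ty":-1.3,"tz":0,"yaw":40},{"claw":0,"tx":0.6,"ty":-1.4,"tz":0,"yaw":46}]' && python3 -m crank '[{"claw":0,"tx":0,"ty":0,"tz":0,"yaw":0},{"claw":0,"tx":0,"ty":0,"tz":0,"yaw":0}]'
python3 - <<'E'
from m import *
g=grab(8,2); s=get_state(); print(s['position'],s['ee_rot'],s['wrist_force'],s['torque'],s['grip_width'])
a=cv2.resize(g["side"][0][180:230,300:360],(480,400),interpolation=cv2.INTER_CUBIC); b=cv2.resize(g["side"][0][120:220,270:350],(320,400),interpolation=cv2.INTER_CUBIC)
cv2.imwrite("pics/crop8.png",np.hstack([a,b]))
E
```

```text
time: 21.3
position: [0.537, -0.0697, 0.0956]
ee_rot: [179.9, -0.1, 97.2]
wrist_force: [-1.9, 3.8, 14.8]
grip_width: 0.0097
time: 21.55
position: [0.537, -0.0697, 0.0956]
ee_rot: [179.9, -0.1, 97.5]
wrist_force: [-1.5, 3.4, 15.2]
grip_width: 0.0094
[ 0.53707365 -0.06972774  0.09561593] [ 1.79894856e+02 -1.38824071e-01  9.74543238e+01] [-1.48216837  2.31954658 14.89007712] [0.63681039 0.43127238 0.07775336] 0.009800317449647582
```

View pics/crop8.png

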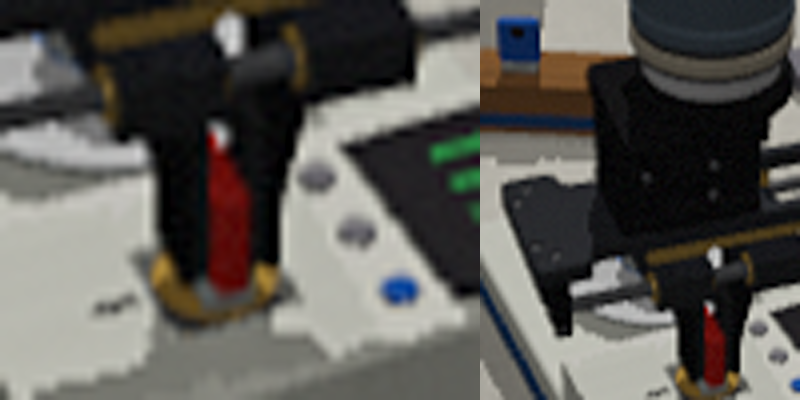

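The red head is clamped between both fingers and the shoulder is flat on the plug (left crop (225,285)). The tool has turned 96°. I'll add a small margin and check the weight before handing in.

```bash
python3 -m crank '[{"claw":0,"tx":0,"ty":-0.1,"tz":0,"yaw":2.5},{"claw":0,"tx":0,"ty":-0.1,"tz":0,"yaw":2.5},{"claw":0,"tx":0,"ty":-0.1,"tz":0,"yaw":2.5},{"claw":0,"tx":0,"ty":-0.1,"tz":0,"yaw":2.5}]'
python3 - <<'E'
from m import *
g=grab(9,2); T=[]
for _ in range(8): camera("side"); s=get_state(); T.append(np.r_[s['torque'],s['wrist_force'],s['position']])
print(np.round(np.mean(T,0),4),s['ee_rot'],s['grip_width'],s['time'])
P,uv=cloud("top",g["top"][1],(265,175,320,225)); q=P[(P[:,2]>.113)&(P[:,2]<.13)]
print("knob",len(q),np.round(q.mean(0),4) if len(q) else '', "pan ref .5335 .0715")
im=np.hstack([g["side"][0][130:250,240:400],g["top"][0][140:260,230:390]])
cv2.imwrite("pics/crop9.png",cv2.resize(im,(800,300),interpolation=cv2.INTER_CUBIC))
E
```

```text
time: 22.25
position: [0.537, -0.0697, 0.0956]
ee_rot: [179.9, -0.1, 95.0]
wrist_force: [-1.4, 3.0, 15.3]
grip_width: 0.0096
[ 0.6772  0.4206  0.0873 -1.4128  3.5069 15.5618  0.537  -0.0697  0.0956] [ 1.79897589e+02 -1.43193928e-01  9.49529571e+01] 0.00975551378806487 22.85
knob 56 [0.5318 0.0689 0.119 ] pan ref .5335 .0715
```

View pics/crop9.png

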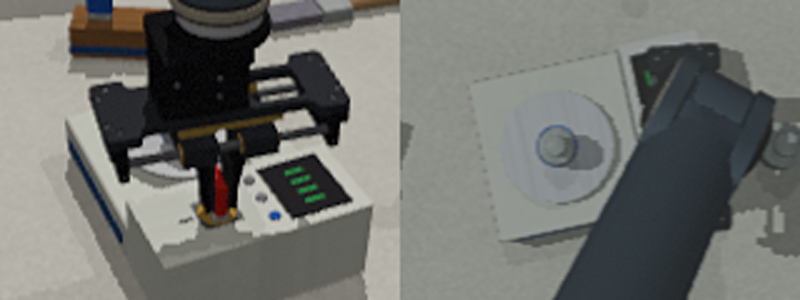

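Top view: the weight is centred in the ring ((557,147) in the crop), and the knob is about 3 mm from the pan's centre. Side view: the key is gripped and seated. I'll add 3° more and watch the torque as a check on the turn.

```bash
python3 -m crank '[{"claw":0,"tx":0,"ty":-0.1,"tz":0,"yaw":1.5},{"claw":0,"tx":0,"ty":-0.1,"tz":0,"yaw":3},{"claw":0,"tx":0,"ty":-0.1,"tz":0,"yaw":3},{"claw":0,"tx":0,"ty":-0.1,"tz":0,"yaw":3}]'
python3 - <<'E'
from m import *
T=[]
for _ in range(20): camera("side"); s=get_state(); T.append(np.r_[s['torque'][2],s['wrist_force'],s['position'],s['ee_rot'][2]])
print(np.round(np.mean(T,0),4),np.std(T,0).round(4),s['grip_width'],s['time'])
E
```

```text
time: 23.35
position: [0.5369, -0.0698, 0.0956]
ee_rot: [179.9, -0.1, 92.0]
wrist_force: [-0.6, 3.6, 14.7]
grip_width: 0.0092
[ 8.89000e-02 -1.50370e+00  3.05580e+00  1.52145e+01  5.36900e-01
 -6.97000e-02  9.56000e-02  9.19557e+01] [0.0276 0.5264 0.4779 0.4653 0.     0.     0.     0.0024] 0.009557979367949495 24.35
```

```bash
python3 -c "
from cell import *
print(hand_in()); s=get_state(); print(s['time'],s['position'],s['grip_width'])"
```

```text
the job is handed in; nothing more can be done
None
the job is handed in; nothing more can be done
```

I set the big weight on the pan, put the red key home and turned it, then handed the job in while still gripping it and holding it turned. The clock was at about 24 s. `hand_in()` gives no verdict, so the result rests on my own checks below.

**Weight:** I picked the steel weight on the tray, which measured about 40 mm across and 60 mm tall. The loose one measured about 50 x 79 mm, so I left it. I lowered it until the pan carried nearly all of it and let go. The last top view shows it upright inside the blue ring, about 3 mm from the pan's centre. Its top is at roughly 120 mm, which matches about 5 mm of sink.

**Key:** The blade went in after a 2.3 mm correction from the side view. It stopped with the gripper at 95.6 mm, against 96 mm predicted for home, with 15–19 N of downward push. I turned it 101° clockwise, which should leave the plug at about 1.5 rad after the blade's play. The measured return torque was 0.089 N m. The grip is set to 55 N on the 10 mm head.

**Checks that were weaker or disagreed:**
- **Pin resistance:** I never saw the expected 6–12 N from the pins. "Home" rests on the height, the final contact force and the picture.
- **Plug angle:** The torque was noisy and slightly below the 0.10 N m expected at the stop. It fits a plug angle of about 1.2–1.5 rad, so it doesn't confirm 1.25 rad by itself.
- **Camera agreement:** The two cameras differed by up to 6 mm in y, so I relied on offsets within a single image.
- **Small weight and cup:** I didn't re-measure the small weight, the blue key or the cup at the end. The arm did not go near them after lifting the keys and weight.

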